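# Clamp a piano wippen on the turntable

### The job

Lay the wippen flat between the two felt-faced jaws on the turntable, lengthwise, and let go of it. Then wind the red hand wheel clockwise by its upright handle until the wippen is firmly held: you should feel the wheel stiffen clearly above its free drag, but stop soon after, before the wood is crushed. Let go and leave the other things on the bench alone.

Things in the scene. Friction and masses are not known exactly. Their poses are not given: they have to be found in the camera images.
- turntable: Fixed turntable (does not swivel): iron foot, round beech top 350 mm across, flat top 50 mm above the bench. Origin under its centre at bench height, z up. A clamp lies along its x axis: hand wheel at x -105 mm, moving jaw facing +x, free bed, spring-backed rear jaw facing -x, its face somewhere between x 102 and 120 mm (not measured). Jaws 44 mm wide, 25 mm tall, green felt faces.
- wippen: Grand-action wippen, maple, 35 g, loose, 110 mm long (x), lying on its side on the beech, 14 mm thick (z). Origin under its middle. The middle 24 mm of its length is solid, 34 mm wide (y -17 to +17 mm): grasp there across y. The full-length bar with flat ends spans y -17 to -1 mm. Starts on the beech on the turntable's +y side, beside the clamp bed.
- bed (a point): Point on the beech, on the clamp's line (turntable x 40 mm, y 0), over which the wippen's middle should be laid so that it clears both jaws at first. Axes as the turntable's; lay the wippen's x along this x, within 0.12 rad. No side walls; 10 mm sideways is fine. Jaws end 25 mm above this point.
- jaw: Moving jaw, iron, felt face, on a rack driven by the wheel. Origin at the foot of its face, which looks along the turntable's +x. Moves 12.5 mm along +x per rad of the wheel; face at turntable x -35 mm with the wheel at 0. Firmly held means it presses the wippen with 12 to 28 N, best 20 N; the spring behind the rear jaw gives 5 N per mm; over 38 N crushes the wippen.
- wheel (a joint): Hand wheel angle, rad, grows clockwise from above (closes the jaw); starts 0 to 0.8, end stop 4.6. A friction brake holds it where left. Free drag 0.40 N m, felt as 7 to 9 N at the handle. Once the wippen meets both jaws (somewhere in 2.1 to 3.7 rad) the force there grows 1.7 N per 0.1 rad. Firmly held: 3.5 to 7.5 N above free drag, best 5.5; over 10 N above it crushes.
- axle (a point): Centre of the hand wheel, on its upright axis and in its mid-plane, 90 mm above the bench. Fixed. The wheel is 114 mm across and its rim 10 mm thick.
- crank (a point): On the axis of the wheel's upright wooden handle, 45 mm from the wheel's axis, 30 mm above its mid-plane, 120 mm above the bench; goes round with the wheel. Handle 17 mm in diameter, top 19 mm above this point, foot 24 mm below; it spins freely on its pin, so it can be pinched from above and led round in a circle with the gripper's heading unchanged.
- tin: Bystander: open tin box of brass flanges, 100 x 75 x 38 mm, origin under its centre.
- bob: Bystander: brass plumb bob standing on its cap, 35 mm across, 84 mm tall, origin under its centre.
- pot: Bystander: dull pewter pot, 80 mm across, 70 mm tall, origin under its centre.
- calipers: Bystander: steel calipers lying flat, 150 mm long (x), 9 mm thick, origin under the middle of the beam.
Not all that is in view belongs to the job. There is more than one size of the wippen; the one meant has the size given above.

How it is judged:
On the way, in this order (a step that is already met when the one before it is completed fails the run):
1. the wippen lies flat and lengthwise between the jaws, let go, not yet clamped (x of wippen in the frame of bed between -0.03 and 0.03 m and y of wippen in the frame of bed between -0.016 and 0.02 m and z of wippen in the frame of bed below 0.004 m and angle between the x axis of wippen and the x axis of turntable, either way round below 0.15 rad and contact force between the fingers and wippen below 0.05 N and contact force between jaw and wippen below 1 N), for 0.2 s.
2. the wheel is wound until the jaw presses the wippen with 12 to 28 N (contact force between jaw and wippen between 12 and 28 N), for 0.2 s.
At the end, for the whole second after the job is handed in: The wippen lies flat on the beech (tilt under 0.12 rad), lengthwise within 0.15 rad of the clamp's line, held between the jaws with a jaw force of 12 to 28 N; wheel and wippen at rest and let go (all of step 2 and y of wippen in the frame of bed between -0.018 and 0.022 m and z of wippen in the frame of bed below 0.005 m and angle between wippen's own z axis and vertical below 0.12 rad and angle between the x axis of wippen and the x axis of turntable, either way round below 0.15 rad and linear speed of wippen below 0.01 m/s and velocity of joint wheel between -0.03 and 0.03 rad/s); the robot touches nothing.
It fails at once if the wippen is crushed: jaw force over 38 N (contact force between jaw and wippen above 38 N).
It fails at once if a bystander is moved more than 20 mm (distance of any of tin, bob, pot, calipers from where it was at the start of the episode above 0.02 m).
It also fails if it takes over 72 s, if anything falls off the work surface, if the arm or the gripper's body presses on something with over 40 N, if the wrist force passes 120 N, or if a joint passes its speed limit or range.

### The arm

A 6-joint arm with a two-finger parallel gripper is mounted at the origin on the work surface. World frame = base frame: x ahead of the robot, y to its left, z up, the work surface at z = 0. Lengths are in m, angles in rad, forces in N, time in s.
With the tool pointing down it reaches from about 0.325 to 0.9 m from the base axis. Payload 6.1 kg.
Tool frame: the origin (TCP) lies on the front face of the gripper's body, between the roots of the fingers; the fingertips stand 70 mm ahead of it and the grasp point (between the pads) lies 51 mm ahead of it; z points along the fingers, x is the direction in which the jaws open and shut, and the axes are right-handed (so a half turn about z gives the same grasp; the last joint's range is limited). The gripper opens to 87 mm and grips with 3 to 60 N. Pads are 19 mm wide; open, the fingers measure 117 mm over their backs; the gripper's body (75 mm by 190 mm) begins 51 mm behind the grasp point.
Start: joints at [-1.466, 0.22, 1.526, -0, 1.395, -0.126], TCP at [0.143, -0.608, 0.292] pointing down, gripper open.
Joint ranges: [-2.98, 2.98], [-0.91, 2.08], [0.09, 2.57], [-1.24, 4.39], [0.2, 2.65], [-2.68, 2.68]. Speed limits (rad/s): [2.57, 2.57, 3.01, 3.14, 3.14, 3.14].

### API

Orientations are given as a rotation vector (axis times angle).
In Python, from workcell import status, optics, order, finder gives the robot as it stands.
- The arm moves only by the shell command python3 -m inch 'ROWS' [OPENING] [FORCE]. ROWS is JSON, a list of rows, each an object of numbers: "x", "y", "z": the shift along the tool's x, y, z in m; "ax", "ay", "az": the turn, a rotation vector about the tool's x, y, z in degrees. In form: [{"x": .., "y": .., "z": .., "ax": .., "ay": .., "az": ..}, ...]. A call has exactly 10 rows; each row is the pose to reach, as a shift and turn from the pose commanded when the call began, along the tool's axes at that moment; what a row does not reach only later rows make up. A row lasts 1/8 s, in which the tool goes at most 62.5 mm and 10.7 degrees, less where a joint would pass 70% of its speed; a pose out of reach is approached as far as the arm can. A call with a gripper value outside its range is refused whole. OPENING is the closure in counts, from 0 (fully open) to 255 (shut), set as the call begins (- or left out, the last holds). The fingers move at their own pace and stop on an object; FORCE is the grip in N (left out, the last holds). Time passes only in rows, so rows that repeat a pose let the fingers close, or fill a call up. It gives the time, the measured TCP pose, the force and the opening at its end, in the units of the state.
- status.get_obs(): the state, without advancing time (a new reading comes with each control period).
- optics.read_camera(name): name is "side" or "top"; returns the picture (384x512x3 uint8, red, green, blue); there is no depth.
- optics.get_calibration(name): a dict with "K" (3x3 intrinsics, pixels), "rvec" (rotation vector, rad) and "tvec" (3), from world to camera coordinates, as OpenCV has them. Camera axes: x right, y down, z forward; pixel columns grow to the right and rows downward; lengths in m; the calibration is good to about 2 mm. A picture is of the moment at which its call begins. get_calibration takes no time and is no camera call.
- order.job_done(): hands the job in, once; it reports no verdict.
Trained networks look in the newest picture that a camera, given by its name, has taken for a name from the list of things; names that differ only in an ending like _2 or _b are one class to them, and where a whole thing is asked for, a point or a joint stands for the part that bears it (a point fixed in the world has none). Each returns a list of dicts, best first, with "p" (0 to 1); they miss things now and then, are a little off and sometimes report something else, mostly with a low value. They report only what shows in the picture. A call takes as long as a camera call. They do not tell look-alikes from the thing itself.
- finder.search_frame(camera, thing): "centre" ([column, row] in pixels, amid what is visible of it).
- finder.regions_of(camera, thing): "pixels" (384x512 bool, what is visible of it) and "centre" ([column, row] in pixels, amid what is visible of it).
The state is a dict: "time_s": time; "qpos": joint angles; "joint_velocities": joint speeds; "tau": joint torques, N m; "tool_pos": TCP position; "tool_rot": TCP orientation; "contact_force": force on the tool from outside, world axes, zero at the start; "torque": the same for the moment, N m; "gripper_width": finger opening in m.
Only numpy, scipy, OpenCV 4.12 (cv2) and the standard library are available. Lean on these libraries where they do the work, as an engineer would, in place of code of your own. Each camera call takes 0.05 s, during which the arm holds its last target.

## Working session

There is one attempt and no reset: what is moved stays moved. The work goes in short steps, Python scripts to look and compute and a shell command to move; the robot and the scene stay as the last step left them, time stands still between calls to the robot, and variables do not carry over. Pictures are saved under pics/ and viewed, and the job is handed in when it is done.

```bash
ls; mkdir -p pics; python3 - <<'E'
from workcell import status, optics, finder
import cv2, numpy as np
print(status.get_obs())
for n in ["top","side"]:
    im=optics.read_camera(n); cv2.imwrite(f"pics/{n}0.png",im[:,:,::-1]); c=optics.get_calibration(n); print(n,c)
    R=cv2.Rodrigues(np.array(c["rvec"]))[0]; print("pos",-R.T@np.array(c["tvec"]).ravel())
    for t in ["turntable","wippen","jaw","wheel","crank","tin","bob","pot","calipers"]:
        print(n,t,[(np.round(d["centre"]).tolist(),round(d["p"],2)) for d in finder.search_frame(n,t)])
E
```

```text
pics
{'time_s': 0.0, 'qpos': array([-1.46609551e+00,  2.21260907e-01,  1.52760566e+00,  9.64815185e-06,
        1.39471066e+00, -1.26084755e-01]), 'joint_velocities': array([ 0.00118035,  0.0013818 ,  0.00051913, -0.00151213, -0.00069055,
        0.00079563]), 'tau': array([ 1.80463368e-03, -4.94606245e+01, -3.87371242e+01,  7.01535819e-02,
        5.72407886e-02, -1.39301651e-04]), 'tool_pos': array([ 0.14292066, -0.60793833,  0.29111847]), 'tool_rot': array([-2.46131881e+00,  1.95001504e+00,  2.16897383e-03]), 'contact_force': array([-0.36016465,  0.77341492,  0.21909421]), 'torque': array([ 0.05301037, -0.01641839,  0.02414459]), 'gripper_width': 0.0871218398964457}
top {'K': array([[386.6385841 ,   0.        , 256.89698202],
       [  0.        , 386.6385841 , 189.09849866],
       [  0.        ,   0.        ,   1.        ]]), 'rvec': array([ 2.18387264, -2.20325521,  0.04622964]), 'tvec': array([0.01623232, 0.46561018, 1.31062818])}
pos [0.40136251 0.00375556 1.33180201]
top turntable [([257.0, 155.0], 0.87)]
top wippen [([351.0, 249.0], 0.94), ([376.0, 144.0], 0.73), ([246.0, 1
[... 244 characters left out ...]
.0], 0.65)]
side {'K': array([[481.91445087,   0.        , 258.39184516],
       [  0.        , 481.91445087, 190.00363388],
       [  0.        ,   0.        ,   1.        ]]), 'rvec': array([ 0.98058525, -2.49235757,  1.01582818]), 'tvec': array([0.33631759, 0.27837622, 1.18499342])}
pos [-0.18245999  0.68981231  1.04195948]
side turntable [([226.0, 182.0], 0.96)]
side wippen [([224.0, 298.0], 0.81), ([238.0, 201.0], 0.79)]
side jaw [([237.0, 168.0], 0.54)]
side wheel [([250.0, 155.0], 0.56)]
side crank [([252.0, 154.0], 0.81), ([222.0, 182.0], 0.3)]
side tin [([303.0, 119.0], 0.85), ([224.0, 184.0], 0.17)]
side bob [([95.0, 258.0], 0.66)]
side pot []
side calipers [([157.0, 297.0], 0.83)]
```

View pics/top0.png

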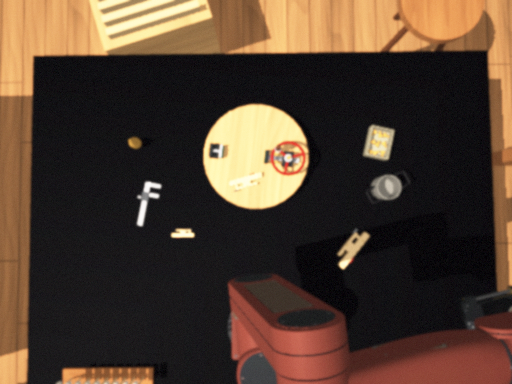

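View pics/side0.png

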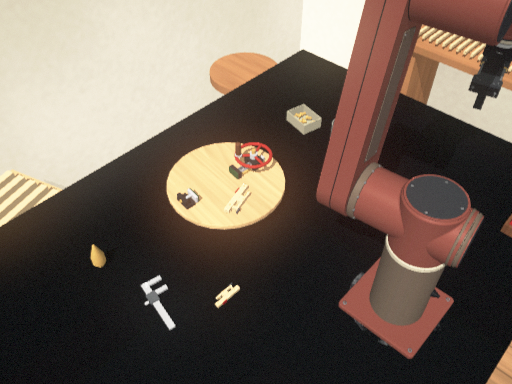

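```bash
python3 - <<'E'
import cv2
a=cv2.imread("pics/top0.png")[80:230,170:330]; cv2.imwrite("pics/top0c.png",cv2.resize(a,None,fx=4,fy=4,interpolation=cv2.INTER_CUBIC))
a=cv2.imread("pics/side0.png")[110:250,140:320]; cv2.imwrite("pics/side0c.png",cv2.resize(a,None,fx=4,fy=4,interpolation=cv2.INTER_CUBIC))
E
```

```text
(no output)
```

View pics/top0c.png

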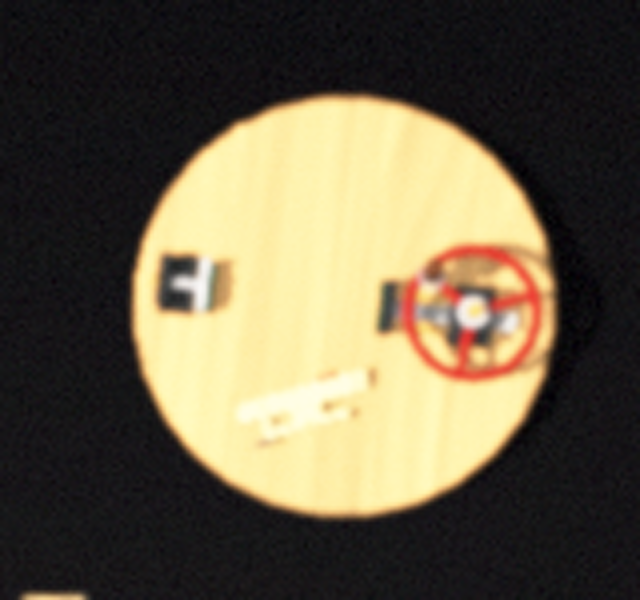

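View pics/side0c.png

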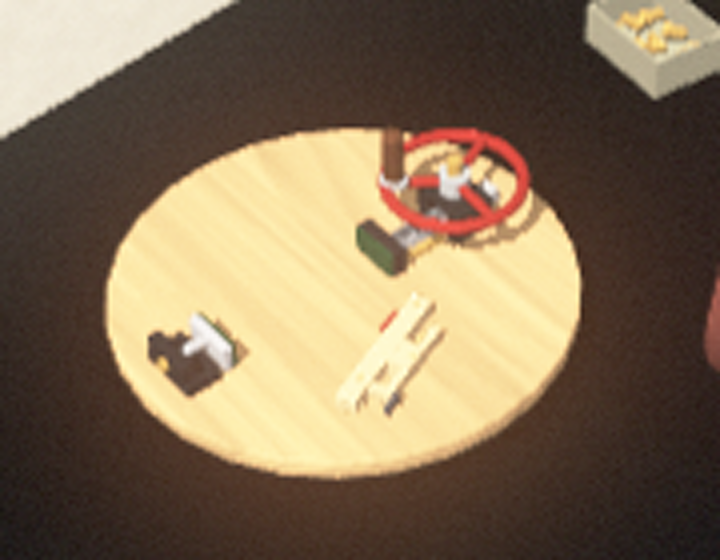

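The top view shows the turntable at about (257,155), wheel at (288,157) and rear jaw at (217,151). A full-size wippen lies on the beech at (246,182), and decoys lie at (182,232) and (352,249). The handle is near (278,148).

```bash
cat > h.py <<'E'
from workcell import status, optics, finder
import cv2, numpy as np
C={n:optics.get_calibration(n) for n in ["top","side"]}
def proj(n,P):
    c=C[n]; return cv2.projectPoints(np.atleast_2d(np.array(P,float)),np.array(c["rvec"]),np.array(c["tvec"]),c["K"],None)[0][:,0]
def ray(n,uv,z):
    c=C[n]; R=cv2.Rodrigues(np.array(c["rvec"]))[0]; o=-R.T@np.array(c["tvec"]).ravel()
    u=np.atleast_2d(np.array(uv,float)); d=(R.T@np.linalg.inv(c["K"])@np.c_[u,np.ones(len(u))].T).T
    return o+d*((z-o[2])/d[:,2])[:,None]
E
python3 - <<'E'
from h import *
ims={n:optics.read_camera(n) for n in C}
for n in C:
    for t in ["turntable","wheel","wippen","jaw","crank"]:
        for d in finder.regions_of(n,t):
            m=d["pixels"]; np.save(f"{n}_{t}.npy",m) if True else 0
            z={"turntable":.05,"wheel":.09,"wippen":.064,"jaw":.07,"crank":.12}[t]
            v,u=np.nonzero(m)
            P=ray(n,np.c_[u,v],z)[:,:2]
            r=cv2.minAreaRect((P*1000).astype(np.float32))
            print(n,t,round(d["p"],2),np.round(d["centre"]),m.sum(),np.round(r[0],1),np.round(r[1],1),round(r[2],1))
# red wheel
for n in C:
    hsv=cv2.cvtColor(ims[n],cv2.COLOR_RGB2HSV)
    m=(((hsv[...,0]<6)|(hsv[...,0]>174))&(hsv[...,1]>150)&(hsv[...,2]>90))
    k=np.zeros_like(m); 
    if n=="top": k[130:185,262:315]=1
    else: k[138:172,232:276]=1
    m&=k.astype(bool); v,u=np.nonzero(m); P=ray(n,np.c_[u,v],.09)[:,:2]
    hull=cv2.convexHull((P*1000).astype(np.float32)); print(n,"red",len(u),cv2.minEnclosingCircle(hull))
    # beech disc
    m=((hsv[...,0]>10)&(hsv[...,0]<30)&(hsv[...,2]>110)).astype(np.uint8)
    nn,l,s,c=cv2.connectedComponentsWithStats(m)
    q=(222,180) if n=="top" else (200,170)
    lab=l[q[1],q[0]]; v,u=np.nonzero(l==lab); P=ray(n,np.c_[u,v],.05)[:,:2]
    print(n,"disc",len(u),cv2.minEnclosingCircle(cv2.convexHull((P*1000).astype(np.float32))))
E
```

```text
top turntable 0.84 [259. 157.] 7947 [573.8  17.4] [343.  342.6] 44.6
top wheel 0.98 [286. 158.] 424 [560. -88.] [109.6 110. ] 44.5
top wheel 0.56 [246. 181.] 230 [486.6  50.2] [ 35.7 101.8] 17.9
top wippen 0.72 [351. 248.] 471 [ 267.5 -290.3] [ 50.9 132.1] 53.7
top wippen 0.66 [256. 156.] 7973 [573.1  17.1] [338.2 342.3] 16.6
top wippen 0.61 [185. 233.] 118 [320.1 257.8] [65.5 22.8] 89.5
top wippen 0.5 [245. 181.] 205 [489.   48.5] [ 34.1 102.9] 18.8
top jaw 0.57 [268. 157.] 133 [569.2 -66.5] [114.7  42.9] 89.5
top crank 0.91 [287. 158.] 539 [556.2 -84.2] [109.2 109.5] 44.3
side wheel 0.71 [251. 154.] 549 [560.5 -84.8] [113.4 116. ] 43.0
side wheel 0.57 [158. 300.] 626 [374.5 422.9] [ 55.4 144.7] 60.7
side wippen 0.78 [227. 295.] 273 [291.9 293.3] [28.7 73.1] 3.2
side wippen 0.55 [238. 199.] 353 [485.4  54.3] [ 41.9 116. ] 18.4
side jaw 0.65 [236. 168.] 98 [566.3 -12.5] [37.9 39.4] 28.9
side crank 0.57 [246. 156.] 362 [538.8 -61.6] [105.3 108.2] 43.0
top red 136 ((562.762451171875, -88.27648162841797), 54.748748779296875)
top disc 7791 ((575.0856323242188, 15.700199127197266), 178.16799926757812)
side red 302 ((563.4286499023438, -89.69010925292969), 59.55428695678711)
side disc 7696 ((571.740478515625, 19.90397071838379), 182.0089874267578)
```

```bash
cat > ov.py <<'E'
from h import *
import sys
def overlay(tag,tt,wp,wheel=None,take=True):
    # tt=(x,y,ang) wp=(x,y,ang)
    def T(p,L,z): 
        c,s=np.cos(p[2]),np.sin(p[2]); L=np.atleast_2d(L)
        return np.c_[p[0]+c*L[:,0]-s*L[:,1],p[1]+s*L[:,0]+c*L[:,1],np.full(len(L),z)]
    t=np.linspace(0,2*np.pi,80)
    cs=[("c",T(tt,.175*np.c_[np.cos(t),np.sin(t)],.05)),("r",T(tt,np.array([-.105,0])+.057*np.c_[np.cos(t),np.sin(t)],.09)),
        ("j",T(tt,[[.102,-.022],[.102,.022],[.12,.022],[.12,-.022]],.075)),("w",T(wp,[[-.055,-.017],[.055,-.017],[.055,-.001],[.012,-.001],[.012,.017],[-.012,.017],[-.012,-.001],[-.055,-.001]],.064))]
    if wheel is not None: cs.append(("h",T(tt,np.array([-.105,0])+.045*np.array([np.cos(wheel),np.sin(wheel)])+.0085*np.c_[np.cos(t),np.sin(t)],.139)))
    S=5; out=[]
    for n,(u0,v0,w,h) in {"top":(195,95,120,120),"side":(160,130,130,100)}.items():
        im=optics.read_camera(n)[:,:,::-1]
        a=cv2.resize(im[v0:v0+h,u0:u0+w],None,fx=S,fy=S,interpolation=cv2.INTER_CUBIC)
        raw=a.copy()
        for k,P in cs:
            q=((proj(n,P)+.5-[u0,v0])*S*8).astype(np.int32)
            cv2.polylines(a,[q],True,(255,0,0) if k!="w" else (0,0,255),1,cv2.LINE_AA,3)
        cv2.imwrite(f"pics/{tag}_{n}.png",a)
E
python3 - <<'E'
from ov import *
overlay("a",(.573,.0172,np.deg2rad(84)),(.4875,.0505,np.deg2rad(108)),)
E
```

```text
(no output)
```

View pics/a_top.png

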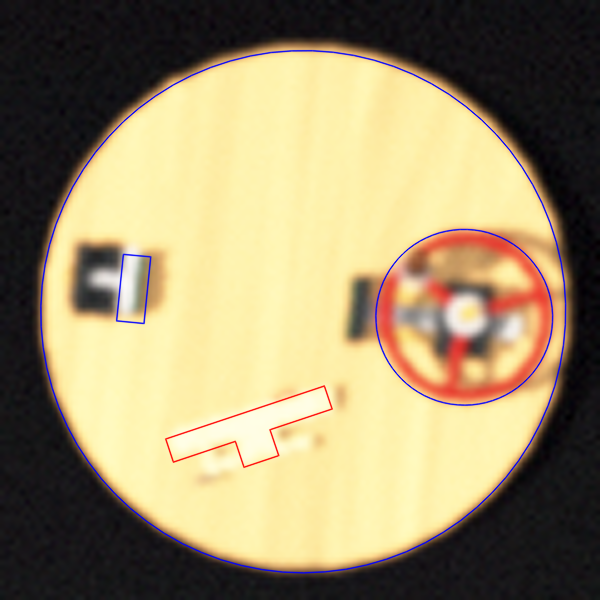

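View pics/a_side.png

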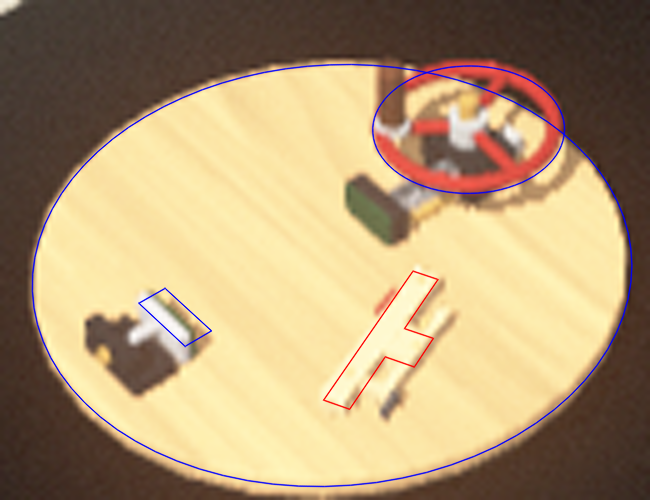

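```bash
python3 - <<'E'
from h import *
o=np.array([195,95])
f=lambda p,z,n="top",o=o: ray(n,np.array(p)/5+o-.5,z)[0].round(4)
print("rear plate top centre",f((133,280),.075),"front jaw top",f((367,308),.075),"black",f((358,308),.075))
s=np.array([160,130])
print("side rear top edge ends",f((155,295),.075,"side",s),f((200,335),.075,"side",s))
print("side front face top edge",f((350,182),.075,"side",s),f((390,215),.075,"side",s))
print("side handle top ",f((391,65),.139,"side",s),"handle foot",f((391,125),.096,"side",s))
print("top handle ",f((418,262),.12),f((418,262),.139))
E
```

```text
rear plate top centre [0.5901 0.1278 0.075 ] front jaw top [ 0.5703 -0.0252  0.075 ] black [ 0.5703 -0.0193  0.075 ]
side rear top edge ends [0.6053 0.1238 0.075 ] [0.5636 0.1275 0.075 ]
side front face top edge [ 0.5916 -0.0168  0.075 ] [ 0.5544 -0.0128  0.075 ]
side handle top  [ 0.5939 -0.0564  0.139 ] handle foot [ 0.5923 -0.0528  0.096 ]
top handle  [ 0.5931 -0.0566  0.12  ] [ 0.5901 -0.0556  0.139 ]
```

```bash
python3 - <<'E'
import cv2,numpy as np
out=[]
for n,(u,v,w,h) in {"top0":(222,165,46,32),"side0":(218,180,36,36)}.items():
    a=cv2.imread(f"pics/{n}.png")[v:v+h,u:u+w].astype(float)
    a=np.clip((a-np.array([60,110,140]))*np.array([1.3,1.8,2.2]),0,255).astype(np.uint8)
    out.append(cv2.resize(cv2.resize(a,None,fx=12,fy=12,interpolation=cv2.INTER_CUBIC),(400,int(400*h/w))))
H=max(o.shape[0] for o in out); cv2.imwrite("pics/w.png",np.hstack([np.vstack([o,np.zeros((H-o.shape[0],400,3),np.uint8)]) for o in out]))
E
```

```text
(no output)
```

View pics/w.png

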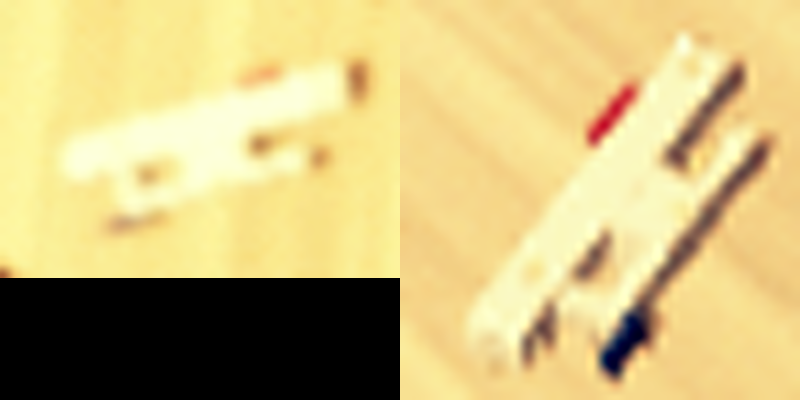

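```bash
python3 - <<'E'
from h import *
s=lambda p: ray("side",(np.array(p)-[400,0])/11.11+[218,180]-.5,.064)[0,:2].round(4)
t=lambda p: ray("top",np.array(p)/8.696+[222,165]-.5,.064)[0,:2].round(4)
c,sn=np.cos(np.deg2rad(108)),np.sin(np.deg2rad(108))
def L(P,o=(.4875,.0505)):
    d=P-np.array(o); return (1000*np.array([c*d[0]+sn*d[1],-sn*d[0]+c*d[1]])).round(1)
for n,p in dict(ne1=(685,38),ne2=(738,66),sw1=(470,328),sw2=(525,358),notchN=(672,160),notchS=(608,238)).items(): print(n,s(p),L(s(p)))
for n,p in dict(l1=(62,150),l2=(68,182),r1=(345,65),r2=(352,97),nR=(255,140),nL=(150,178)).items(): print(n,t(p),L(t(p)))
E
```

```text
ne1 [ 0.5203 -0.0009] [-59.  -15.3]
ne2 [ 0.5031 -0.0029] [-55.6   1.7]
sw1 [0.4884 0.1076] [ 54.  -18.5]
sw2 [0.4715 0.1054] [57.2 -1.7]
notchN [0.4921 0.0328] [-18.3   1.1]
notchS [0.4849 0.063 ] [12.7 -1.4]
l1 [0.4882 0.1045] [ 51.1 -17.4]
l2 [0.4761 0.1023] [52.8 -5.2]
r1 [ 0.5194 -0.0028] [-60.5 -13.9]
r2 [ 0.5073 -0.0053] [-59.2  -1.6]
nR [0.4913 0.0315] [-19.2   2.3]
nL [0.4773 0.0713] [22.9  3.3]
```

```bash
cat >> h.py <<'E'
def plan(p,yaw=None):
    o=status.get_obs(); R=cv2.Rodrigues(np.array(o["tool_rot"]))[0]
    cur=np.rad2deg(np.arctan2(R[1,0],R[0,0])); d=R.T@(np.array(p)-o["tool_pos"])
    print("t",o["time_s"],"pos",o["tool_pos"].round(4),"yaw",cur.round(1),"zax",R[:,2].round(3),"F",o["contact_force"].round(2),"w",round(o["gripper_width"],4),"q6",o["qpos"][5].round(2))
    if yaw is not None:
        dy=(yaw-cur+90)%180-90; print("az",round(-dy,1),"alt",round(-dy+180 if -dy<0 else -dy-180,1))
    print("shift mm",(d*1000).round(1)); return d
E
python3 -c "
from h import *
plan((.488,.0486,.20),16.3)"
```

```text
t 1.7 pos [ 0.143  -0.6084  0.2922] yaw -76.8 zax [-0.  0. -1.] F [ 1.07 -0.49  0.49] w 0.0865 q6 -0.13
az 86.9 alt -93.1
shift mm [-560.6 -486.2   92.2]
```

```bash
python3 -m inch '[{"x":-0.047,"y":-0.041,"az":-8},{"x":-0.093,"y":-0.081,"az":-16},{"x":-0.140,"y":-0.122,"az":-24},{"x":-0.187,"y":-0.162,"az":-32},{"x":-0.234,"y":-0.203,"az":-40},{"x":-0.280,"y":-0.243,"az":-48},{"x":-0.327,"y":-0.284,"az":-56},{"x":-0.374,"y":-0.324,"az":-63},{"x":-0.420,"y":-0.365,"az":-70},{"x":-0.467,"y":-0.405,"az":-78}]' 0 30; python3 -c "
from h import *
plan((.488,.0486,.20),16.3)"
```

```text
t 1.7 pos [ 0.143  -0.6084  0.2922] yaw -76.8 zax [-0.  0. -1.] F [ 1.07 -0.49  0.49] w 0.0865 q6 -0.13
az 86.9 alt -93.1
shift mm [-560.6 -486.2   92.2]invalid input at $[0]: expected keys x, y, z, ax, ay, az
```

All keys are required.

```bash
python3 -m inch '[{"x":-0.047,"y":-0.041,"z":0,"ax":0,"ay":0,"az":-8},{"x":-0.093,"y":-0.081,"z":0,"ax":0,"ay":0,"az":-16},{"x":-0.140,"y":-0.122,"z":0,"ax":0,"ay":0,"az":-24},{"x":-0.187,"y":-0.162,"z":0,"ax":0,"ay":0,"az":-32},{"x":-0.234,"y":-0.203,"z":0,"ax":0,"ay":0,"az":-40},{"x":-0.280,"y":-0.243,"z":0,"ax":0,"ay":0,"az":-48},{"x":-0.327,"y":-0.284,"z":0,"ax":0,"ay":0,"az":-56},{"x":-0.374,"y":-0.324,"z":0,"ax":0,"ay":0,"az":-64},{"x":-0.420,"y":-0.365,"z":0,"ax":0,"ay":0,"az":-72},{"x":-0.467,"y":-0.405,"z":0,"ax":0,"ay":0,"az":-80}]' 0 30; python3 -c "
from h import *
plan((.488,.0486,.20),16.3)"
```

```text
time_s: 2.95
tool_pos: [0.4312, -0.0593, 0.2929]
tool_rot: [3.139, 0.096, 0.003]
contact_force: [0.7, -0.9, -0.3]
gripper_width: 0.087
t 2.95 pos [ 0.4312 -0.0593  0.2929] yaw 3.5 zax [ 0.002 -0.001 -1.   ] F [ 0.7  -0.91 -0.33] w 0.087 q6 -0.38
az -12.8 alt 167.2
shift mm [  63.1 -104.3   92.9]
```

```bash
python3 -m inch '[{"x":0.020,"y":-0.035,"z":0.01,"ax":0,"ay":0,"az":-5},{"x":0.040,"y":-0.070,"z":0.03,"ax":0,"ay":0,"az":-9},{"x":0.063,"y":-0.104,"z":0.06,"ax":0,"ay":0,"az":-12.8},{"x":0.063,"y":-0.104,"z":0.1,"ax":0,"ay":0,"az":-12.8},{"x":0.063,"y":-0.104,"z":0.12,"ax":0,"ay":0,"az":-12.8},{"x":0.063,"y":-0.104,"z":0.12,"ax":0,"ay":0,"az":-12.8},{"x":0.063,"y":-0.104,"z":0.12,"ax":0,"ay":0,"az":-12.8},{"x":0.063,"y":-0.104,"z":0.12,"ax":0,"ay":0,"az":-12.8},{"x":0.063,"y":-0.104,"z":0.12,"ax":0,"ay":0,"az":-12.8},{"x":0.063,"y":-0.104,"z":0.12,"ax":0,"ay":0,"az":-12.8}]' 60 30; python3 - <<'E'
from h import *
plan((.488,.0486,.124),16.3)
for n in C: cv2.imwrite(f"pics/b_{n}.png",optics.read_camera(n)[:,:,::-1])
a=cv2.imread("pics/b_side.png")[110:290,120:320]; b=cv2.imread("pics/b_top.png")[90:270,170:370]
cv2.imwrite("pics/b.png",cv2.resize(np.hstack([b,a]),None,fx=2,fy=2,interpolation=cv2.INTER_CUBIC))
E
```

```text
time_s: 4.2
tool_pos: [0.4877, 0.0461, 0.1728]
tool_rot: [3.111, 0.438, 0.001]
contact_force: [-0.1, -0.3, -0.1]
gripper_width: 0.0665
t 4.2 pos [0.4877 0.0461 0.1728] yaw 16.0 zax [ 0.001 -0.    -1.   ] F [-0.06 -0.27 -0.1 ] w 0.0665 q6 -0.35
az -0.3 alt 179.7
shift mm [ 0.9 -2.3 48.8]
```

View pics/b.png

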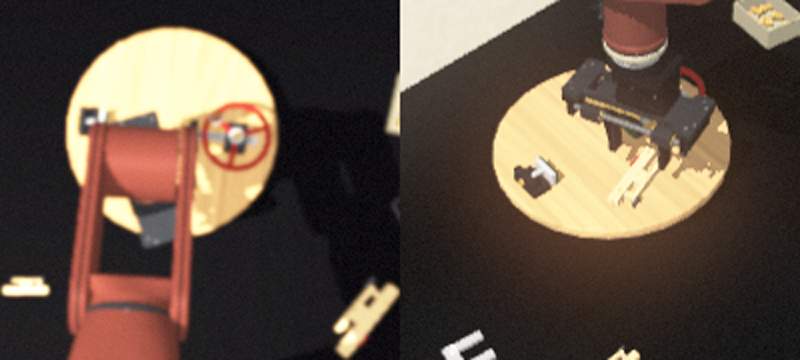

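The body's long side lies along tool x, and the fingers straddle the wippen's middle. I'll lower and close.

```bash
python3 -m inch '[{"x":0.001,"y":-0.0023,"z":0.015,"ax":0,"ay":0,"az":0},{"x":0.001,"y":-0.0023,"z":0.030,"ax":0,"ay":0,"az":0},{"x":0.001,"y":-0.0023,"z":0.040,"ax":0,"ay":0,"az":0},{"x":0.001,"y":-0.0023,"z":0.046,"ax":0,"ay":0,"az":0},{"x":0.001,"y":-0.0023,"z":0.049,"ax":0,"ay":0,"az":0},{"x":0.001,"y":-0.0023,"z":0.049,"ax":0,"ay":0,"az":0},{"x":0.001,"y":-0.0023,"z":0.049,"ax":0,"ay":0,"az":0},{"x":0.001,"y":-0.0023,"z":0.049,"ax":0,"ay":0,"az":0},{"x":0.001,"y":-0.0023,"z":0.049,"ax":0,"ay":0,"az":0},{"x":0.001,"y":-0.0023,"z":0.049,"ax":0,"ay":0,"az":0}]' 60 20
python3 -m inch '[{"x":0,"y":0,"z":0,"ax":0,"ay":0,"az":0},{"x":0,"y":0,"z":0,"ax":0,"ay":0,"az":0},{"x":0,"y":0,"z":0,"ax":0,"ay":0,"az":0},{"x":0,"y":0,"z":0,"ax":0,"ay":0,"az":0},{"x":0,"y":0,"z":0,"ax":0,"ay":0,"az":0},{"x":0,"y":0,"z":0,"ax":0,"ay":0,"az":0},{"x":0,"y":0,"z":0,"ax":0,"ay":0,"az":0},{"x":0,"y":0,"z":0,"ax":0,"ay":0,"az":0},{"x":0,"y":0,"z":0,"ax":0,"ay":0,"az":0},{"x":0,"y":0,"z":0,"ax":0,"ay":0,"az":0}]' 255 20
python3 -c "
from h import *
plan((.578,.0587,.132),-6)"
```

```text
time_s: 5.55
tool_pos: [0.4878, 0.0487, 0.1233]
tool_rot: [3.111, 0.438, 0.0]
contact_force: [-0.8, -0.1, -0.0]
gripper_width: 0.0665
time_s: 6.8
tool_pos: [0.4878, 0.0487, 0.1233]
tool_rot: [-3.111, -0.438, -0.0]
contact_force: [-0.0, -0.7, -0.5]
gripper_width: 0.0341
t 6.8 pos [0.4878 0.0487 0.1233] yaw 16.0 zax [ 0.  0. -1.] F [-0.04 -0.7  -0.46] w 0.0341 q6 -0.34
az 22.0 alt -158.0
shift mm [89.5 15.3 -8.7]
```

```bash
python3 -m inch '[{"x":0,"y":0,"z":-0.02,"ax":0,"ay":0,"az":0},{"x":0,"y":0,"z":-0.04,"ax":0,"ay":0,"az":0},{"x":0.015,"y":0.003,"z":-0.04,"ax":0,"ay":0,"az":4},{"x":0.033,"y":0.006,"z":-0.04,"ax":0,"ay":0,"az":8},{"x":0.052,"y":0.009,"z":-0.04,"ax":0,"ay":0,"az":13},{"x":0.072,"y":0.012,"z":-0.04,"ax":0,"ay":0,"az":18},{"x":0.0895,"y":0.0153,"z":-0.04,"ax":0,"ay":0,"az":22},{"x":0.0895,"y":0.0153,"z":-0.04,"ax":0,"ay":0,"az":22},{"x":0.0895,"y":0.0153,"z":-0.04,"ax":0,"ay":0,"az":22},{"x":0.0895,"y":0.0153,"z":-0.04,"ax":0,"ay":0,"az":22}]' 255 20
python3 - <<'E'
from h import *
plan((.578,.0587,.1238),-6)
for n in C: cv2.imwrite(f"pics/c_{n}.png",optics.read_camera(n)[:,:,::-1])
a=cv2.imread("pics/c_side.png")[120:220,150:300]; b=cv2.imread("pics/c_top.png")[100:220,195:315]
cv2.imwrite("pics/c.png",cv2.resize(a,None,fx=5,fy=5,interpolation=cv2.INTER_CUBIC))
E
```

```text
time_s: 8.05
tool_pos: [0.5773, 0.0587, 0.1631]
tool_rot: [3.137, -0.163, -0.001]
contact_force: [-0.7, 0.5, -0.9]
gripper_width: 0.0338
t 8.05 pos [0.5773 0.0587 0.1631] yaw -5.9 zax [-0.001  0.    -1.   ] F [-0.71  0.47 -0.91] w 0.0338 q6 0.07
az 0.1 alt -179.9
shift mm [ 0.7 -0.1 39.3]
```

View pics/c.png

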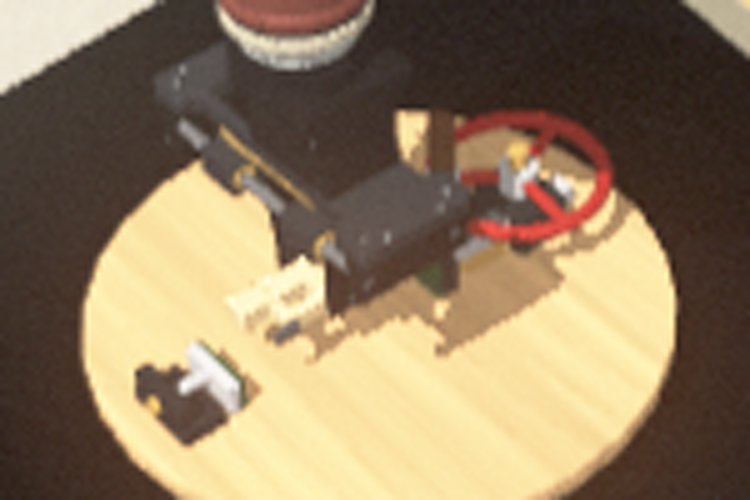

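The wippen is held between the jaws, clear of the rear jaw. I'll lower it and open.

```bash
python3 -m inch '[{"x":0.0005,"y":0,"z":0.012,"ax":0,"ay":0,"az":0},{"x":0.0005,"y":0,"z":0.022,"ax":0,"ay":0,"az":0},{"x":0.0005,"y":0,"z":0.030,"ax":0,"ay":0,"az":0},{"x":0.0005,"y":0,"z":0.035,"ax":0,"ay":0,"az":0},{"x":0.0005,"y":0,"z":0.038,"ax":0,"ay":0,"az":0},{"x":0.0005,"y":0,"z":0.0395,"ax":0,"ay":0,"az":0},{"x":0.0005,"y":0,"z":0.0395,"ax":0,"ay":0,"az":0},{"x":0.0005,"y":0,"z":0.0395,"ax":0,"ay":0,"az":0},{"x":0.0005,"y":0,"z":0.0395,"ax":0,"ay":0,"az":0},{"x":0.0005,"y":0,"z":0.0395,"ax":0,"ay":0,"az":0}]' 255 20
python3 -m inch '[{"x":0,"y":0,"z":0,"ax":0,"ay":0,"az":0},{"x":0,"y":0,"z":0,"ax":0,"ay":0,"az":0},{"x":0,"y":0,"z":0,"ax":0,"ay":0,"az":0},{"x":0,"y":0,"z":0,"ax":0,"ay":0,"az":0},{"x":0,"y":0,"z":0,"ax":0,"ay":0,"az":0},{"x":0,"y":0,"z":0,"ax":0,"ay":0,"az":0},{"x":0,"y":0,"z":-0.03,"ax":0,"ay":0,"az":0},{"x":0,"y":0,"z":-0.07,"ax":0,"ay":0,"az":0},{"x":0,"y":0,"z":-0.11,"ax":0,"ay":0,"az":0},{"x":0,"y":0,"z":-0.14,"ax":0,"ay":0,"az":0}]' 70 20
python3 -c "
from h import *
plan((.593,-.055,.23),-6)"
```

```text
time_s: 9.4
tool_pos: [0.5786, 0.0587, 0.1239]
tool_rot: [-3.137, 0.164, -0.0]
contact_force: [-0.1, 0.0, -0.8]
gripper_width: 0.0335
time_s: 10.65
tool_pos: [0.5789, 0.0586, 0.2659]
tool_rot: [-3.137, 0.164, -0.003]
contact_force: [-0.4, -0.6, 0.1]
gripper_width: 0.0632
t 10.65 pos [0.5789 0.0586 0.2659] yaw -6.0 zax [ 0.002 -0.    -1.   ] F [-0.43 -0.64  0.09] w 0.0632 q6 0.07
az 0.0 alt -180.0
shift mm [ 25.8 111.6  35.9]
```

```bash
python3 - <<'E'
from ov import *
th=np.arctan2(.0335,.0305)-np.deg2rad(84)
overlay("d",(.5735,.0159,np.deg2rad(84)),(.578,.0587,np.deg2rad(84)),th)
E
```

```text
(no output)
```

View pics/d_side.png

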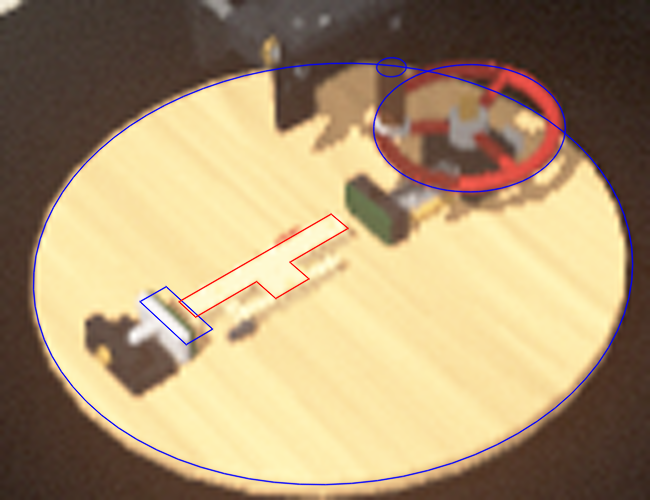

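View pics/d_top.png

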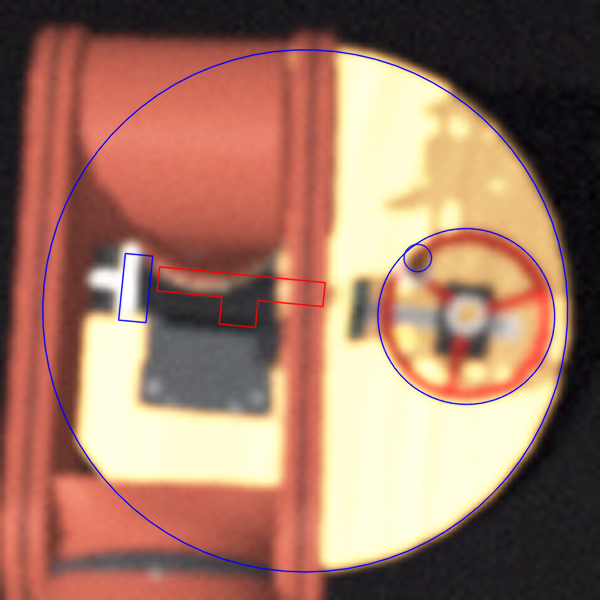

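```bash
python3 -m inch '[{"x":0.006,"y":0.028,"z":0,"ax":0,"ay":0,"az":0},{"x":0.012,"y":0.056,"z":0,"ax":0,"ay":0,"az":0},{"x":0.018,"y":0.084,"z":0,"ax":0,"ay":0,"az":0},{"x":0.025,"y":0.112,"z":0,"ax":0,"ay":0,"az":0},{"x":0.025,"y":0.112,"z":0.02,"ax":0,"ay":0,"az":0},{"x":0.025,"y":0.112,"z":0.035,"ax":0,"ay":0,"az":0},{"x":0.025,"y":0.112,"z":0.035,"ax":0,"ay":0,"az":0},{"x":0.025,"y":0.112,"z":0.035,"ax":0,"ay":0,"az":0},{"x":0.025,"y":0.112,"z":0.035,"ax":0,"ay":0,"az":0},{"x":0.025,"y":0.112,"z":0.035,"ax":0,"ay":0,"az":0}]' 110 20
python3 - <<'E'
from ov import *
plan((.5925,-.0552,.174),-6)
th=np.arctan2(.0335,.0305)-np.deg2rad(84)
overlay("e",(.5735,.0159,np.deg2rad(84)),(.578,.0587,np.deg2rad(84)),th)
E
```

```text
time_s: 12.0
tool_pos: [0.5921, -0.0552, 0.2295]
tool_rot: [3.137, -0.163, 0.002]
contact_force: [0.0, 0.4, 0.3]
gripper_width: 0.0497
t 12.0 pos [ 0.5921 -0.0552  0.2295] yaw -6.0 zax [ 0.001 -0.    -1.   ] F [0.   0.44 0.32] w 0.0497 q6 -0.12
az 0.0 alt -180.0
shift mm [ 0.4 -0.  55.5]
```

View pics/e_side.png

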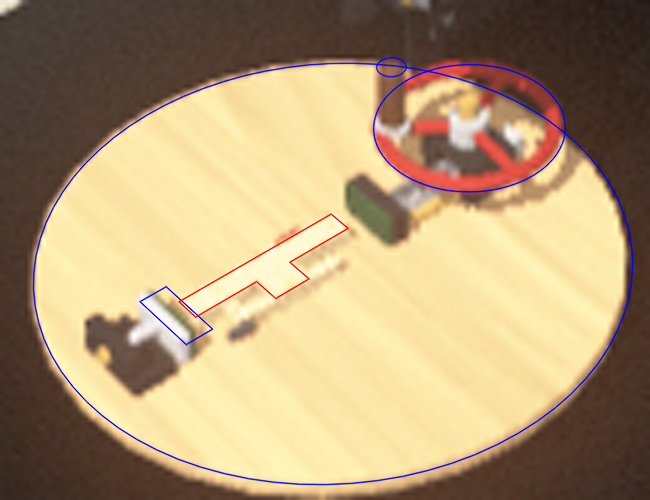

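View pics/e_top.png

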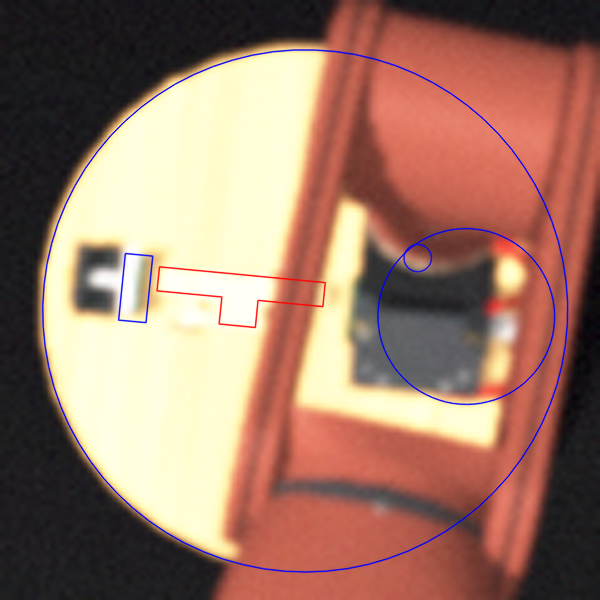

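```bash
python3 -m inch '[{"x":0,"y":0,"z":0.012,"ax":0,"ay":0,"az":0},{"x":0,"y":0,"z":0.024,"ax":0,"ay":0,"az":0},{"x":0,"y":0,"z":0.036,"ax":0,"ay":0,"az":0},{"x":0,"y":0,"z":0.046,"ax":0,"ay":0,"az":0},{"x":0,"y":0,"z":0.052,"ax":0,"ay":0,"az":0},{"x":0,"y":0,"z":0.055,"ax":0,"ay":0,"az":0},{"x":0,"y":0,"z":0.055,"ax":0,"ay":0,"az":0},{"x":0,"y":0,"z":0.055,"ax":0,"ay":0,"az":0},{"x":0,"y":0,"z":0.055,"ax":0,"ay":0,"az":0},{"x":0,"y":0,"z":0.055,"ax":0,"ay":0,"az":0}]' 110 20
python3 -m inch '[{"x":0,"y":0,"z":0,"ax":0,"ay":0,"az":0},{"x":0,"y":0,"z":0,"ax":0,"ay":0,"az":0},{"x":0,"y":0,"z":0,"ax":0,"ay":0,"az":0},{"x":0,"y":0,"z":0,"ax":0,"ay":0,"az":0},{"x":0,"y":0,"z":0,"ax":0,"ay":0,"az":0},{"x":0,"y":0,"z":0,"ax":0,"ay":0,"az":0},{"x":0,"y":0,"z":0,"ax":0,"ay":0,"az":0},{"x":0,"y":0,"z":0,"ax":0,"ay":0,"az":0},{"x":0,"y":0,"z":0,"ax":0,"ay":0,"az":0},{"x":0,"y":0,"z":0,"ax":0,"ay":0,"az":0}]' 255 30
python3 - <<'E'
from ov import *
plan((.5925,-.0552,.174),-6)
th=np.arctan2(.0335,.0305)-np.deg2rad(84)
overlay("f",(.5735,.0159,np.deg2rad(84)),(.578,.0587,np.deg2rad(84)),th)
E
```

```text
time_s: 13.35
tool_pos: [0.5918, -0.0554, 0.174]
tool_rot: [3.137, -0.164, 0.001]
contact_force: [0.0, 1.0, -0.4]
gripper_width: 0.0496
time_s: 14.6
tool_pos: [0.5935, -0.0555, 0.174]
tool_rot: [3.137, -0.164, 0.008]
contact_force: [7.4, -0.6, -4.7]
gripper_width: 0.0156
t 14.6 pos [ 0.5935 -0.0555  0.174 ] yaw -6.0 zax [ 0.005 -0.    -1.   ] F [ 7.36 -0.64 -4.67] w 0.0156 q6 -0.12
az 0.0 alt -180.0
shift mm [-1.  -0.2  0. ]
```

View pics/f_side.png

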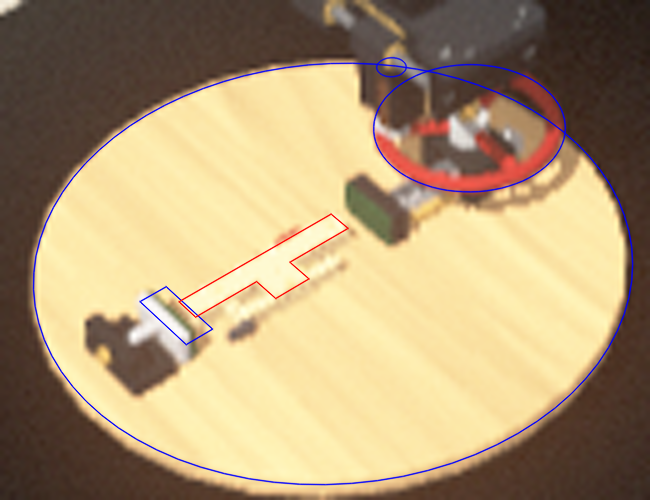

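```bash
cat > arc.py <<'E'
import numpy as np,sys
def arc(c,cmd,a0,step,n,r=.045):
    ex=np.array([.9945,-.1045]);ey=np.array([-.1045,-.9945])
    for i in range(1,n+1):
        a=np.deg2rad(a0-step*i); d=np.array(c)+r*np.array([np.cos(a),np.sin(a)])-cmd
        print(f"{a0-step*i:.0f}: x {1000*d@ex:.1f} y {1000*d@ey:.1f}")
    print("cmd end",(cmd+d).round(4))
E
python3 -c "
from arc import *
arc((.5625,-.0885),np.array([.5925,-.0554]),47,4,9)"
```

```text
43: x 3.1 y 2.1
39: x 5.4 y 4.2
35: x 7.6 y 6.5
31: x 9.6 y 9.0
27: x 11.4 y 11.5
23: x 13.0 y 14.2
19: x 14.4 y 17.0
15: x 15.6 y 19.9
11: x 16.7 y 22.9
cmd end [ 0.6067 -0.0799]
```

```bash
python3 -m inch '[{"x":0.0031,"y":0.0021,"z":0,"ax":0,"ay":0,"az":0},{"x":0.0054,"y":0.0042,"z":0,"ax":0,"ay":0,"az":0},{"x":0.0076,"y":0.0065,"z":0,"ax":0,"ay":0,"az":0},{"x":0.0096,"y":0.009,"z":0,"ax":0,"ay":0,"az":0},{"x":0.0114,"y":0.0115,"z":0,"ax":0,"ay":0,"az":0},{"x":0.013,"y":0.0142,"z":0,"ax":0,"ay":0,"az":0},{"x":0.0144,"y":0.017,"z":0,"ax":0,"ay":0,"az":0},{"x":0.0156,"y":0.0199,"z":0,"ax":0,"ay":0,"az":0},{"x":0.0167,"y":0.0229,"z":0,"ax":0,"ay":0,"az":0},{"x":0.0167,"y":0.0229,"z":0,"ax":0,"ay":0,"az":0}]' 255 45
cat >> h.py <<'E'
def wh(c=(.5625,-.0885)):
    o=status.get_obs(); d=o["tool_pos"][:2]-np.array(c); a=np.arctan2(d[1],d[0]); r=np.hypot(*d); F=o["contact_force"]
    et=np.array([np.sin(a),-np.cos(a)]); er=np.array([np.cos(a),np.sin(a)])
    print("t",o["time_s"],"pos",o["tool_pos"].round(4),"ang",np.rad2deg(a).round(1),"r",r.round(4),"Ft(resist)",(-F[:2]@et).round(2),"Fr",(F[:2]@er).round(2),"Fz",F[2].round(2),"w",round(o["gripper_width"],4))
E
python3 - <<'E'
from ov import *
wh()
overlay("g",(.5735,.0159,np.deg2rad(84)),(.578,.0587,np.deg2rad(84)))
wh()
E
```

```text
time_s: 15.95
tool_pos: [0.6069, -0.0774, 0.174]
tool_rot: [-3.133, 0.163, -0.003]
contact_force: [4.2, 9.9, -0.5]
gripper_width: 0.0156
t 15.95 pos [ 0.6069 -0.0774  0.174 ] ang 14.0 r 0.0458 Ft(resist) 8.58 Fr 6.49 Fz -0.46 w 0.0156
t 16.05 pos [ 0.6069 -0.0774  0.1739] ang 14.1 r 0.0458 Ft(resist) 7.22 Fr 5.89 Fz -0.71 w 0.0155
```

View pics/g_side.png

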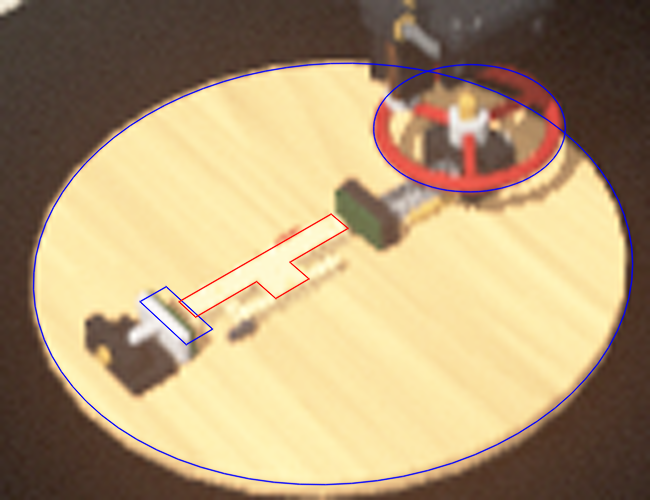

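```bash
python3 -c "
from arc import *
arc((.564,-.0885),np.array([.6067,-.0799]),11,5,9)"
```

```text
6: x 2.4 y 3.7
1: x 3.1 y 7.5
-4: x 3.4 y 11.4
-9: x 3.4 y 15.4
-14: x 3.0 y 19.3
-19: x 2.3 y 23.1
-24: x 1.2 y 26.9
-29: x -0.1 y 30.6
-34: x -1.8 y 34.1
cmd end [ 0.6013 -0.1137]
```

```bash
python3 -m inch '[{"x":0.0024,"y":0.0037,"z":0,"ax":0,"ay":0,"az":0},{"x":0.0031,"y":0.0075,"z":0,"ax":0,"ay":0,"az":0},{"x":0.0034,"y":0.0114,"z":0,"ax":0,"ay":0,"az":0},{"x":0.0034,"y":0.0154,"z":0,"ax":0,"ay":0,"az":0},{"x":0.003,"y":0.0193,"z":0,"ax":0,"ay":0,"az":0},{"x":0.0023,"y":0.0231,"z":0,"ax":0,"ay":0,"az":0},{"x":0.0012,"y":0.0269,"z":0,"ax":0,"ay":0,"az":0},{"x":-0.0001,"y":0.0306,"z":0,"ax":0,"ay":0,"az":0},{"x":-0.0018,"y":0.0341,"z":0,"ax":0,"ay":0,"az":0},{"x":-0.0018,"y":0.0341,"z":0,"ax":0,"ay":0,"az":0}]' 255 45
python3 - <<'E'
from h import *
wh((.564,-.0885))
from arc import *
arc((.564,-.0885),np.array([.6013,-.1137]),-34,5,9)
E
```

```text
time_s: 17.3
tool_pos: [0.602, -0.1124, 0.174]
tool_rot: [-3.135, 0.164, -0.006]
contact_force: [6.4, 4.5, -2.9]
gripper_width: 0.0156
t 17.3 pos [ 0.602  -0.1124  0.174 ] ang -32.2 r 0.0449 Ft(resist) 7.28 Fr 3.03 Fz -2.87 w 0.0156
-39: x -2.0 y 3.3
-44: x -4.3 y 6.5
-49: x -6.8 y 9.5
-54: x -9.6 y 12.3
-59: x -12.6 y 14.8
-64: x -15.9 y 17.0
-69: x -19.3 y 18.9
-74: x -22.9 y 20.6
-79: x -26.6 y 21.9
cmd end [ 0.5726 -0.1327]
```

```bash
python3 -m inch '[{"x":-0.002,"y":0.0033,"z":0,"ax":0,"ay":0,"az":0},{"x":-0.0043,"y":0.0065,"z":0,"ax":0,"ay":0,"az":0},{"x":-0.0068,"y":0.0095,"z":0,"ax":0,"ay":0,"az":0},{"x":-0.0096,"y":0.0123,"z":0,"ax":0,"ay":0,"az":0},{"x":-0.0126,"y":0.0148,"z":0,"ax":0,"ay":0,"az":0},{"x":-0.0159,"y":0.017,"z":0,"ax":0,"ay":0,"az":0},{"x":-0.0193,"y":0.0189,"z":0,"ax":0,"ay":0,"az":0},{"x":-0.0229,"y":0.0206,"z":0,"ax":0,"ay":0,"az":0},{"x":-0.0266,"y":0.0219,"z":0,"ax":0,"ay":0,"az":0},{"x":-0.0266,"y":0.0219,"z":0,"ax":0,"ay":0,"az":0}]' 255 45
python3 - <<'E'
from ov import *
wh((.564,-.0885))
overlay("k",(.5735,.0159,np.deg2rad(84)),(.5785,.065,np.deg2rad(84)))
wh((.564,-.0885))
from arc import *
arc((.564,-.0885),np.array([.5726,-.1327]),-79,4,9)
E
```

```text
time_s: 18.55
tool_pos: [0.5735, -0.1328, 0.174]
tool_rot: [3.137, -0.164, 0.007]
contact_force: [8.5, -1.6, -6.1]
gripper_width: 0.0153
t 18.55 pos [ 0.5735 -0.1328  0.174 ] ang -77.9 r 0.0453 Ft(resist) 8.0 Fr 3.33 Fz -6.14 w 0.0153
t 18.65 pos [ 0.5735 -0.1328  0.174 ] ang -77.9 r 0.0453 Ft(resist) 7.97 Fr 1.23 Fz -5.27 w 0.0153
-83: x -3.1 y 0.8
-87: x -6.1 y 1.4
-91: x -9.3 y 1.8
-95: x -12.4 y 1.9
-99: x -15.5 y 1.9
-103: x -18.7 y 1.6
-107: x -21.8 y 1.1
-111: x -24.8 y 0.4
-115: x -27.8 y -0.5
cmd end [ 0.545  -0.1293]
```

View pics/k_side.png

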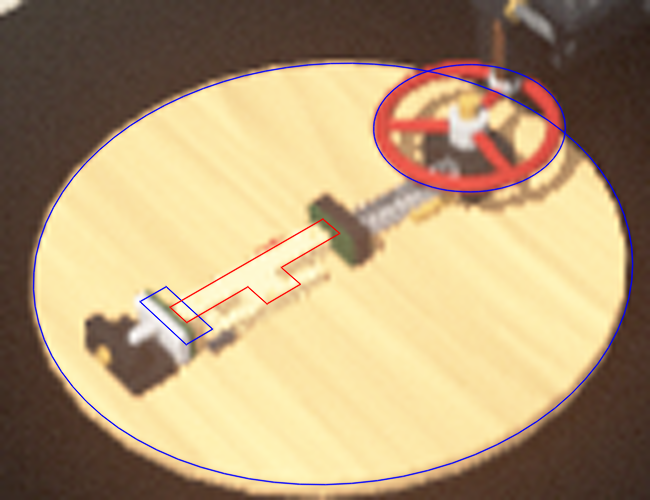

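```bash
python3 -m inch '[{"x":-0.0016,"y":0.0004,"z":0,"ax":0,"ay":0,"az":0},{"x":-0.0031,"y":0.0008,"z":0,"ax":0,"ay":0,"az":0},{"x":-0.0046,"y":0.0011,"z":0,"ax":0,"ay":0,"az":0},{"x":-0.0061,"y":0.0014,"z":0,"ax":0,"ay":0,"az":0},{"x":-0.0077,"y":0.0016,"z":0,"ax":0,"ay":0,"az":0},{"x":-0.0093,"y":0.0018,"z":0,"ax":0,"ay":0,"az":0},{"x":-0.0093,"y":0.0018,"z":0,"ax":0,"ay":0,"az":0},{"x":-0.0093,"y":0.0018,"z":0,"ax":0,"ay":0,"az":0},{"x":-0.0093,"y":0.0018,"z":0,"ax":0,"ay":0,"az":0},{"x":-0.0093,"y":0.0018,"z":0,"ax":0,"ay":0,"az":0}]' 255 45
python3 - <<'E'
from ov import *
for i in range(6): wh((.564,-.0885)); optics.read_camera("top")
E
```

```text
time_s: 19.9
tool_pos: [0.5649, -0.1339, 0.1741]
tool_rot: [3.136, -0.164, 0.01]
contact_force: [12.5, -2.1, -8.0]
gripper_width: 0.0156
t 19.9 pos [ 0.5649 -0.1339  0.1741] ang -88.9 r 0.0454 Ft(resist) 12.42 Fr 2.33 Fz -8.01 w 0.0156
t 19.95 pos [ 0.5648 -0.1339  0.174 ] ang -88.9 r 0.0454 Ft(resist) 11.58 Fr 1.54 Fz -7.53 w 0.0155
t 20.0 pos [ 0.5649 -0.1339  0.174 ] ang -88.9 r 0.0454 Ft(resist) 12.07 Fr 0.41 Fz -7.33 w 0.0158
t 20.05 pos [ 0.5649 -0.1339  0.1741] ang -88.9 r 0.0454 Ft(resist) 11.88 Fr 1.22 Fz -7.9 w 0.0154
t 20.1 pos [ 0.5649 -0.1339  0.174 ] ang -88.9 r 0.0454 Ft(resist) 12.59 Fr 1.5 Fz -7.87 w 0.0155
t 20.15 pos [ 0.5649 -0.1338  0.174 ] ang -88.9 r 0.0454 Ft(resist) 12.43 Fr 1.1 Fz -8.62 w 0.0155
```

Resistance is now about 4.3 N above free drag, so one small extra nudge should bring it to about 5.5 N.

```bash
python3 -m inch '[{"x":-0.0008,"y":0.0001,"z":0,"ax":0,"ay":0,"az":0},{"x":-0.0016,"y":0.0001,"z":0,"ax":0,"ay":0,"az":0},{"x":-0.0024,"y":0.0001,"z":0,"ax":0,"ay":0,"az":0},{"x":-0.0032,"y":0.0001,"z":0,"ax":0,"ay":0,"az":0},{"x":-0.0035,"y":0.0001,"z":0,"ax":0,"ay":0,"az":0},{"x":-0.0035,"y":0.0001,"z":0,"ax":0,"ay":0,"az":0},{"x":-0.0035,"y":0.0001,"z":0,"ax":0,"ay":0,"az":0},{"x":-0.0035,"y":0.0001,"z":0,"ax":0,"ay":0,"az":0},{"x":-0.0035,"y":0.0001,"z":0,"ax":0,"ay":0,"az":0},{"x":-0.0035,"y":0.0001,"z":0,"ax":0,"ay":0,"az":0}]' 255 45
python3 - <<'E'
from ov import *
for i in range(4): wh((.564,-.0885)); optics.read_camera("top")
overlay("l",(.5735,.0159,np.deg2rad(84)),(.5785,.068,np.deg2rad(84)))
E
```

```text
time_s: 21.45
tool_pos: [0.5617, -0.1338, 0.1741]
tool_rot: [3.136, -0.164, 0.012]
contact_force: [13.1, -1.4, -10.1]
gripper_width: 0.0152
t 21.45 pos [ 0.5617 -0.1338  0.1741] ang -92.9 r 0.0454 Ft(resist) 13.2 Fr 0.77 Fz -10.07 w 0.0152
t 21.5 pos [ 0.5617 -0.1338  0.174 ] ang -92.9 r 0.0454 Ft(resist) 14.39 Fr 1.01 Fz -9.28 w 0.0152
t 21.55 pos [ 0.5617 -0.1338  0.1741] ang -92.9 r 0.0454 Ft(resist) 13.76 Fr 1.03 Fz -9.7 w 0.0153
t 21.6 pos [ 0.5617 -0.1338  0.1741] ang -92.9 r 0.0454 Ft(resist) 12.95 Fr 2.0 Fz -9.93 w 0.0158
```

View pics/l_side.png

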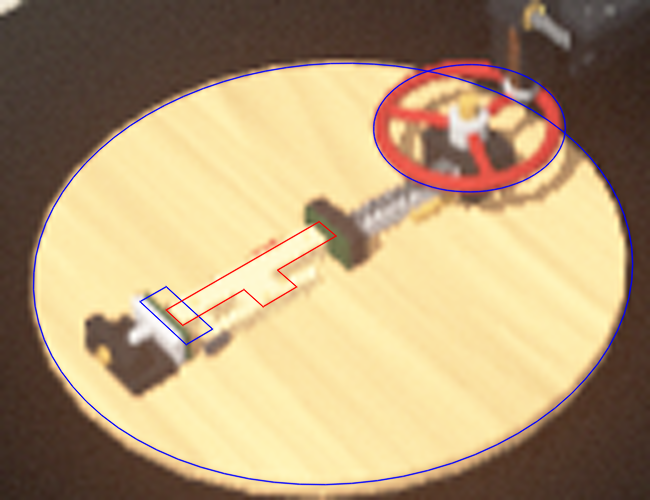

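Resistance is about 13.6 N, roughly 5–6 above free drag. I'll relax the push, release and lift clear.

```bash
python3 -m inch '[{"x":0.0007,"y":0,"z":0,"ax":0,"ay":0,"az":0},{"x":0.0014,"y":0,"z":0,"ax":0,"ay":0,"az":0},{"x":0.002,"y":0,"z":0,"ax":0,"ay":0,"az":0},{"x":0.002,"y":0,"z":0,"ax":0,"ay":0,"az":0},{"x":0.002,"y":0,"z":0,"ax":0,"ay":0,"az":0},{"x":0.002,"y":0,"z":0,"ax":0,"ay":0,"az":0},{"x":0.002,"y":0,"z":0,"ax":0,"ay":0,"az":0},{"x":0.002,"y":0,"z":0,"ax":0,"ay":0,"az":0},{"x":0.002,"y":0,"z":0,"ax":0,"ay":0,"az":0},{"x":0.002,"y":0,"z":0,"ax":0,"ay":0,"az":0}]' 255 45
python3 -c "
from h import *
wh((.564,-.0885))"
python3 -m inch '[{"x":0,"y":0,"z":0,"ax":0,"ay":0,"az":0},{"x":0,"y":0,"z":0,"ax":0,"ay":0,"az":0},{"x":0,"y":0,"z":0,"ax":0,"ay":0,"az":0},{"x":0,"y":0,"z":0,"ax":0,"ay":0,"az":0},{"x":0,"y":0,"z":0,"ax":0,"ay":0,"az":0},{"x":0,"y":0,"z":0,"ax":0,"ay":0,"az":0},{"x":0,"y":0,"z":0,"ax":0,"ay":0,"az":0},{"x":0,"y":0,"z":-0.02,"ax":0,"ay":0,"az":0},{"x":0,"y":0,"z":-0.05,"ax":0,"ay":0,"az":0},{"x":0,"y":0,"z":-0.08,"ax":0,"ay":0,"az":0}]' 110 20
python3 - <<'E'
from ov import *
wh((.564,-.0885))
overlay("m",(.5735,.0159,np.deg2rad(84)),(.5785,.068,np.deg2rad(84)))
E
```

```text
time_s: 23.0
tool_pos: [0.5622, -0.1339, 0.174]
tool_rot: [3.136, -0.164, 0.005]
contact_force: [5.6, -2.5, -3.2]
gripper_width: 0.0156
t 23.0 pos [ 0.5622 -0.1339  0.174 ] ang -92.3 r 0.0454 Ft(resist) 5.66 Fr 2.3 Fz -3.23 w 0.0156
time_s: 24.25
tool_pos: [0.5612, -0.1334, 0.2561]
tool_rot: [3.137, -0.164, 0.002]
contact_force: [0.3, -0.6, -1.0]
gripper_width: 0.0494
t 24.25 pos [ 0.5612 -0.1334  0.2561] ang -93.6 r 0.045 Ft(resist) 0.34 Fr 0.59 Fz -1.03 w 0.0494
```

View pics/m_side.png

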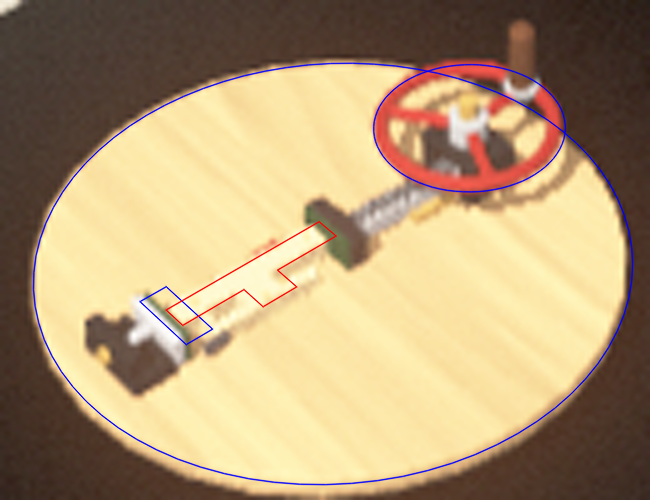

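View pics/m_top.png

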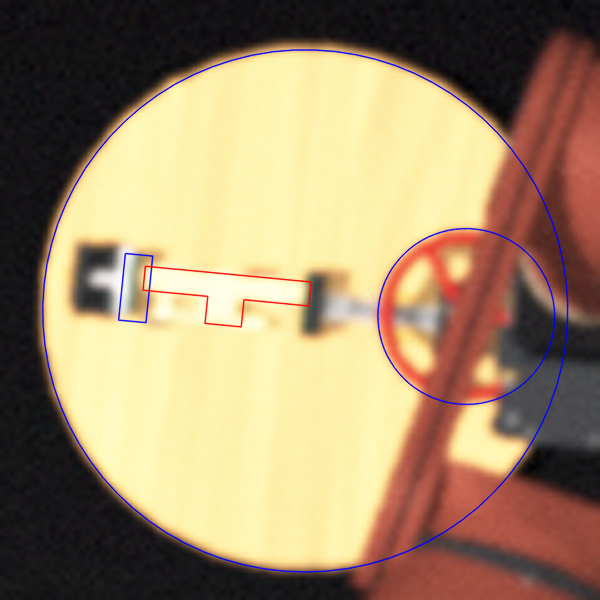

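The wheel stayed where it was and the wippen sits between the felts. As a cross-check on jaw force, I'll measure how far the rear plate has been pushed back.

```bash
python3 - <<'E'
from h import *
a0=cv2.imread("pics/top0.png",0).astype(np.float32)
s0=cv2.imread("pics/side0.png",0).astype(np.float32)
t1=np.mean([cv2.cvtColor(optics.read_camera("top"),cv2.COLOR_RGB2GRAY).astype(np.float32) for _ in range(4)],0)
s1=np.mean([cv2.cvtColor(optics.read_camera("side"),cv2.COLOR_RGB2GRAY).astype(np.float32) for _ in range(4)],0)
# column profile of white plate, top: rows 145..157
for im in (a0,t1): print("top",im[146:157,208:232].mean(0).round().astype(int))
b=np.array([.584,.125,.07]); print("px/mm top",(proj("top",b+[.0001045,.0009945,0])-proj("top",b)).round(3),"side",(proj("side",b+[.0001045,.0009945,0])-proj("side",b)).round(3))
f=lambda im: cv2.matchTemplate
# side: template of white plate in s0 located in s1 with subpixel upsampling
for name,i0,i1,(u,v,w,h) in [("side",s0,s1.astype(np.float32),(185,188,14,14)),("side base",s0,s1.astype(np.float32),(176,191,12,18)),("top base",a0,t1.astype(np.float32),(206,142,10,17)),("top plate",a0,t1.astype(np.float32),(215,142,8,17))]:
    k=8; T=cv2.resize(i0[v:v+h,u:u+w],None,fx=k,fy=k,interpolation=cv2.INTER_CUBIC); m=4
    S=cv2.resize(i1[v-m:v+h+m,u-m:u+w+m],None,fx=k,fy=k,interpolation=cv2.INTER_CUBIC)
    r=cv2.matchTemplate(S,T,cv2.TM_CCOEFF_NORMED); _,mx,_,l=cv2.minMaxLoc(r); print(name,mx.__round__(3),l[0]/k-m,l[1]/k-m)
print(status.get_obs()["time_s"])
E
```

```text
top [213 159  98  69  67  80  98 108 117 133 171 218 238 224 172 139 145 158
 171 194 223 235 238 238]
top [215 161 100  70  69  83 100 112 130 170 218 237 222 175 158 180 203 221
 234 242 246 244 241 241]
px/mm top [[-0.303 -0.029]] side [[-0.291  0.169]]
side 0.91 -0.875 0.625
side base 0.998 0.0 0.0
top base 0.999 0.0 0.0
top plate 0.993 -0.875 -0.125
24.75
```

Plate deflection is about 3–3.7 mm, or 15–18 N. That agrees with the handle force, so I'm handing in.

```bash
python3 -c "
from workcell import order,status
print(order.job_done()); print(status.get_obs()['time_s'])"
```

```text
the job is handed in; nothing more can be done
None
the job is handed in; nothing more can be done
```

The wippen is clamped between the jaws and the job is handed in; no verdict was reported. I laid it flat on the clamp line and let it go. Then I wound the wheel clockwise by its handle, about 140° in all, eased off, opened the gripper and lifted clear by about 24 s.

**Force at the handle:** it settled near 13.6 N. Free drag had read 7.2–8.6 N, so that is roughly 5–6 N above it, or about 17–21 N at the jaw.

**Rear jaw movement:** the pictures show its plate pushed back about 3.0–3.7 mm, or roughly 15–18 N. This is a little lower than the handle figure, but both are inside 12–28 N.

**After letting go:** the wheel stayed where it was and the wippen looked flat and in line between the felts. The robot touched nothing. I did not separately measure whether the tin, bob, pot and calipers had moved, but the arm was not lowered near any of them.

**Odd readings:** the gripper measured 15.6 mm across the 17 mm handle. The wrist also showed a downward pull of up to about 10 N while winding, which went away on release.

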